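# Latch the drying tray and tug-test it

### The job

The little drying tray with the pinch bowl in it has sprung out of its push-push rack. Press it in, without forcing it, until the latch catches and it stays in by itself when you let go completely; then hook the steel pull and give the tray a short steady tug outward to prove that it is held, and leave it latched. Keep the bowl standing in the tray and do not disturb the cup, knife or jar.

Things in the scene. Friction and masses are not known exactly. Their poses are not given: they have to be found in the camera images.
- rack: Fixed open-topped wooden rack, 200 (x) x 246 (y) x 74 high, on the bench board (top 6 above the bench). Origin: centre of its underside. -x points out of its open front, +x is the way the tray is pressed in. A ledge covers its rear 65. Rails' front ends at x = -100. Latched, the tray's front stands flush to 16 inside them: the latch's depth differs between racks and cannot be seen. A second full press frees the tray again.
- tray: Wooden tray, 152 deep, 210 wide, about 0.5 kg, sliding along the rack's x; axes parallel to the rack's. Its origin is at the rack's origin when its front is flush with the rails, and further to -x the further it is out. In its frame: floor top z = 38, walls to z = 66, front board x -100 to -92. A spring pushes it out with 3 to 5 N; let go unlatched, it comes 30 out, to a fixed stop.
- front (a point): Middle of the outer (-x) face of the tray's front board, at the height of the pull bar (52 above the rack's underside). Board face 210 wide, from 22 to 66 above the rack's underside. Press here (or on the bar) toward the rack's +x.
- pull (a point): Middle of the steel bar pull of the tray: round bar 12 thick, 128 long along the tray's y, 60 out from the front face, on two arms (8 thick, at y = +-60). The gap between bar and face, 54 in x and 112 in y, is open above and below: shut fingers pointing down fit in and can press the face to +x or pull the bar to -x. Bar's underside 46 above the bench board, clear below.
- latch: Push-push latch and rubber end stop, hidden under the tray, fixed to the rack (origin 12 above the rack's). To latch, push about 8 beyond the latched depth: after the spring's 4 to 5 N the rubber is felt, rising 4 N per mm; the catch is ready at 9 N. Stop at 11 to 15 N; over 20 N damages it. Let go: the tray comes back 8 and holds. Fair test: a tug of 5 to 8 N for half a second.
- pot_mid (a point): Loose pinch bowl of fired clay, 60 across, 42 high, standing in the tray; point at its centre, half-way up. About 0.1 kg.
- cup_mid (a point): White cup beside the rack, 84 across, 75 high; its centre. Leave alone.
- knife_mid (a point): Trimming knife with wooden handle beside the rack, 183 long, 14 high; near its centre, x along the blade. Leave alone.
- jar_mid (a point): Closed white jar with black lid beside the rack, 64 across, 85 high; its centre. Leave alone.

How it is judged:
By the outcome, as a careful person would: the job done as asked, in the order asked, and still so for the second after the job is handed in, with the robot touching nothing.
It also fails if it takes over 58 s, if anything falls off the work surface, if the arm or the gripper's body presses on something with over 40 N, if the wrist force passes 120 N, or if a joint passes its speed limit or range.

### The arm

A 6-joint arm with a two-finger parallel gripper is mounted at the origin on the work surface. World frame = base frame: x ahead of the robot, y to its left, z up, the work surface at z = 0. Lengths are in mm, angles in rad, forces in N, time in s.
With the tool pointing down it reaches from about 400 to 925 mm from the base axis. Payload 12.5 kg.
Tool frame: the origin (TCP) lies on the front face of the gripper's body, between the roots of the fingers; the fingertips stand 78 mm ahead of it and the grasp point (between the pads) lies 59 mm ahead of it (env.nose_length is the distance from the TCP to the fingertips, in mm); z points along the fingers, y is the line along which they close (so a half turn about z gives the same grasp; the last joint's range is limited). The gripper opens to 95 mm and grips with 3 to 60 N. Pads are 20 mm wide; open, the fingers measure 119 mm over their backs; the gripper's body (75 mm by 180 mm) begins 59 mm behind the grasp point.
Start: joints at [-1.213, 0.491, 1.559, -0, 1.092, -0.106], TCP at [279.616, -558.975, 292.261] pointing down, gripper open.
Joint ranges: [-3.1, 3.1], [-0.84, 2.19], [0.05, 2.79], [-1.13, 4.28], [0.06, 2.93], [-2.69, 2.69]. Speed limits (rad/s): [2.22, 2.22, 2.79, 3.14, 3.14, 3.14].

### API

Orientations are given as [roll, pitch, yaw] about the fixed x, y, z axes, in that order (R = Rz(yaw) Ry(pitch) Rx(roll)).
In Python, from cell import env gives the robot as it stands.
- The arm moves only by the tool jog_arm, never from a script. Its argument "motion" is a list of rows, each a list of 7 numbers: the turn, a rotation vector about the tool's x, y, z in degrees, then the shift along the tool's x, y, z in mm, then the finger opening in mm, from 0 to 95.1. In form: [[wx, wy, wz, x, y, z, hand], ...]. A call has 1 to 10 rows; each row shifts and turns the commanded pose from where the row before left it, along the tool's axes as they then stand; what a row does not reach is not made up. A row lasts 1/8 s, in which the tool goes at most 62.5 mm and 10.7 degrees, less where a joint would pass 70% of its speed; a pose out of reach is approached as far as the arm can. A call is refused whole if a number of a shift passes 62.5 or a number of a turn 10.7, either way. A call with a gripper value outside its range is refused whole. The fingers move at their own pace and stop on an object; the grip force is fixed at half the most. Time passes only in rows, so rows that do not move let the fingers close. It gives the time, the measured TCP pose, the force, the opening and the grip force at its end, in the units of the state.
- env.state(): the state, without advancing time (a new reading comes with each control period).
- env.read_camera(name): name is "side" or "top" or "wrist"; returns a dict with "color" (420x560x3 uint8, red, green, blue), "z_map" (420x560 float32, mm along the optical axis (not along the pixel's ray), 0 where there is no reading), "camera_matrix" (3x3 intrinsics, pixels), "world_to_cam" (4x4, takes a point from world to camera coordinates). Camera axes: x right, y up, looking along -z (the intrinsics and any distortion apply to the point x, -y, -z); pixel columns grow to the right and rows downward; lengths in mm; the calibration is good to about 2 mm. A picture is of the moment at which its call begins.
- env.job_done(): hands the job in; it is judged then, once.
Trained networks look in the newest picture that a camera, given by its name, has taken for a name from the list of things; names that differ only in an ending like _2 or _b are one class to them, and where a whole thing is asked for, a point or a joint stands for the part that bears it (a point fixed in the world has none). Each returns a list of dicts, best first, with "score" (0 to 1); they miss things now and then, are a little off and sometimes report something else, mostly with a low value. They report only what shows in the picture. A call takes as long as a camera call.
- env.recognise(camera, thing): "location" ([column, row] in pixels, amid what is visible of it).
The state is a dict: "t": time; "joints": joint angles; "qvel": joint speeds; "tau": joint torques, N m; "eef_pos": TCP position; "tcp_rot": TCP orientation; "ft_force": force on the tool from outside, world axes, zero at the start; "moment": the same for the moment, N m; "opening": opening from 0.0 (shut) to 1.0 (fully open); "grip_force": force on a finger pad.
Only numpy, scipy, OpenCV 4.12 (cv2) and the standard library are available. Lean on these libraries where they do the work, as an engineer would, in place of code of your own. Each camera call takes 0.05 s, during which the arm holds its last target. There are 200 camera calls.

## Working session

There is one attempt and no reset: what is moved stays moved. The work goes in short steps, Python scripts to look and compute and a tool call to move; the robot and the scene stay as the last step left them, time stands still between calls to the robot, and variables do not carry over. Pictures are saved under pics/ and viewed, at most 10 in all, crops included, and the job is handed in when it is done.

Besides the shell and the picture viewer there is one more tool, called in YAML: its name, and indented under it one key for each argument. jog_arm: Moves the arm, as the interface text tells. Its arguments: {"type":"object","properties":{"motion":{"type":"array"}},"required":["motion"]}

```bash
mkdir -p pics
cat > h.py <<'E'
from cell import env
import numpy as np, cv2
def pix2w(r,c,ro,z=None):
    K=r["camera_matrix"];T=np.linalg.inv(r["world_to_cam"])
    d=z if z is not None else r["z_map"][int(round(ro)),int(round(c))]
    p=np.array([(c-K[0,2])/K[0,0]*d,-(ro-K[1,2])/K[1,1]*d,-d,1.])
    return (T@p)[:3]
E
python3 - <<'E'
from h import *
s=env.state();print({k:np.round(v,3) for k,v in s.items()}, env.nose_length)
ims=[]
for cam in["top","side"]:
    r=env.read_camera(cam);cv2.imwrite(f"pics/{cam}0.png",r["color"][:,:,::-1]);np.savez(f"{cam}0.npz",**r)
    for t in["rack","tray","front","pull","pot_mid","cup_mid","knife_mid","jar_mid"]:
        for q in env.recognise(cam,t)[:2]:
            c,ro=q["location"];print(cam,t,round(q["score"],2),np.round([c,ro]),np.round(pix2w(r,c,ro),1))
E
```

```text
{'t': np.float64(0.0), 'joints': array([-1.213,  0.492,  1.559,  0.   ,  1.092, -0.106]), 'qvel': array([ 0.001,  0.   , -0.001,  0.   ,  0.002, -0.   ]), 'tau': array([-2.0000e-03, -6.1265e+01, -2.5818e+01,  6.9000e-02,  4.8000e-02,
       -0.0000e+00]), 'eef_pos': array([ 279.568, -558.811,  291.653]), 'tcp_rot': array([-3.14 , -0.   ,  0.464]), 'ft_force': array([ 0.173,  0.937, -0.662]), 'moment': array([-0.032,  0.004,  0.055]), 'grip_force': np.float64(0.0), 'opening': np.float64(0.999)} 77.60000000000001
top tray 0.71 [323. 197.] [641.7 -57.5  46.5]
top front 0.78 [323. 196.] [646.5 -58.3  41.7]
top pull 0.95 [325. 196.] [645.1 -62.2  46.6]
top pull 0.45 [234. 181.] [688.3 137.2  12.8]
top pot_mid 0.89 [310. 200.] [635.8 -28.2  53.6]
top pot_mid 0.54 [376. 256.] [ 511.4 -173.    20.3]
top cup_mid 0.74 [233. 183.] [683.5 140.3  13.3]
top cup_mid 0.56 [324. 196.] [646.4 -59.9  39. ]
top knife_mid 0.89 [377. 262.] [ 498.  -176.    15.7]
top jar_mid 0.62 [406. 191.] [ 645.7 -227.9   89.9]
side rack 0.84 [260. 197.] [691.9 -52.1  42.4]
side tray 0.71 [290. 205.] [615.6 -45.   43.6]
side front 0.81 [293. 204.] [611.1 -49.   44.9]
side pull 0.96 [290. 203.] [605.7 -19.   66.7]
side pot_mid 0.78 [276. 198.] [642.1 -32.1  62.7]
side cup_mid 0.95 [228. 242.] [654.1 166.8  79.5]
side knife_mid 0.94 [363. 199.] [ 483.4 -167.6   18.2]
side jar_mid 0.82 [306. 156.] [ 638.8 -207.2   83.1]
```

View pics/top0.png

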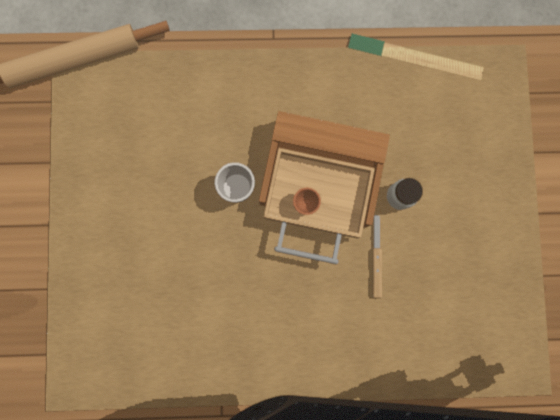

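View pics/side0.png

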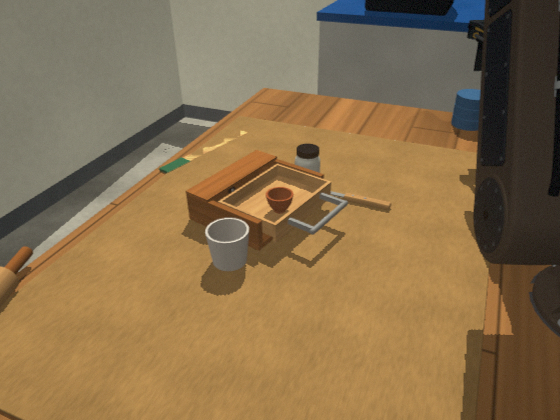

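The top view shows the rack with its ledge at (330,137), and the tray out to the front. The bar runs from (278,250) to (338,261), the bowl is at (307,201), the cup at (235,183), the knife at (378,258) and the jar at (405,192). The rack is yawed about -10°. Next I'll fit the geometry from the depth map.

Run:
```python
from h import *
r=dict(np.load("top0.npz"))
v,u=np.mgrid[100:275,250:420]
P=np.array([pix2w(r,c,ro) for c,ro in zip(u.ravel(),v.ravel())]).reshape(*u.shape,3)
def rect(m,n):
    pts=P[m][:,:2].astype(np.float32);b=cv2.minAreaRect(pts);print(n,len(pts),np.round(b[0],1),np.round(b[1],1),round(b[2],2),"z",np.median(P[m][:,2]).round(1))
    print(np.round(cv2.boxPoints(b),0).tolist())
img=r["color"][100:275,250:420].astype(int)
grey=(np.ptp(img,axis=2)<35)&(u<346)&(v>222)&(img.sum(2)>200)
bar=grey&(P[...,2]>40); rect(bar,"pull all")
# ledge
led=(P[...,2]>74)&(P[...,2]<90)&(v<165)&(u<392)
lab=cv2.connectedComponents(led.astype(np.uint8))[1];k=np.bincount(lab[lab>0]).argmax();rect(lab==k,"ledge")
# bar centreline: lowest grey pixels per column
pts=[]
for c in range(282,336,1):
    rows=np.where(grey[:,c-250])[0]
    if len(rows): 
        ro=rows.max(); g=rows[rows>ro-6]; pts.append([c,g.mean()+100])
W=np.array([ (lambda a,b:a+(58-a[2])/(b[2]-a[2])*(b-a))(pix2w(r,c,ro,500),pix2w(r,c,ro,1000)) for c,ro in pts])
vx,vy,x0,y0=cv2.fitLine(W[:,:2].astype(np.float32),cv2.DIST_HUBER,0,.01,.01).ravel()
print("bar dir deg of y axis",np.degrees(np.arctan2(vy,vx)),"mid",x0,y0,W[0],W[-1])
# front board top edge z=72, pixel corners from picture; bar pixel depth check
print("bench z",np.median(P[150:,0:20,2]))
for c,ro in[(265,219),(362,236),(278,249),(338,261),(307,200)]:
    a,b=pix2w(r,c,ro,500),pix2w(r,c,ro,1000);z=58 if ro>240 else 72
    print(c,ro,np.round(a+(z-a[2])/(b[2]-a[2])*(b-a),1))
big=cv2.resize(r["color"][110:275,250:420,::-1],None,fx=3.5,fy=3.5,interpolation=cv2.INTER_CUBIC);cv2.imwrite("pics/crop.png",big)
```

```text
pull all 531 [528.9 -17.6] [135.4  97.4] 79.94 z 62.9
[[469.0, -76.0], [565.0, -93.0], [589.0, 41.0], [493.0, 58.0]]
ledge 3441 [766.5 -74.9] [246.2  71.1] 77.3 z 79.5
[[705.0, -187.0], [774.0, -203.0], [828.0, 37.0], [759.0, 53.0]]
bar dir deg of y axis 76.56404 mid 516.833 -20.403522 [530.43013418  35.12175275  58.        ] [504.16737759 -77.13586153  58.        ]
bench z 5.580262726021033
265 219 [595.2  69.7  72. ]
362 236 [ 554.1 -134.6   72. ]
278 249 [531.7  43.6  58. ]
338 261 [502.9 -83.5  58. ]
307 200 [633.6 -20.5  72. ]
```

View pics/crop.png

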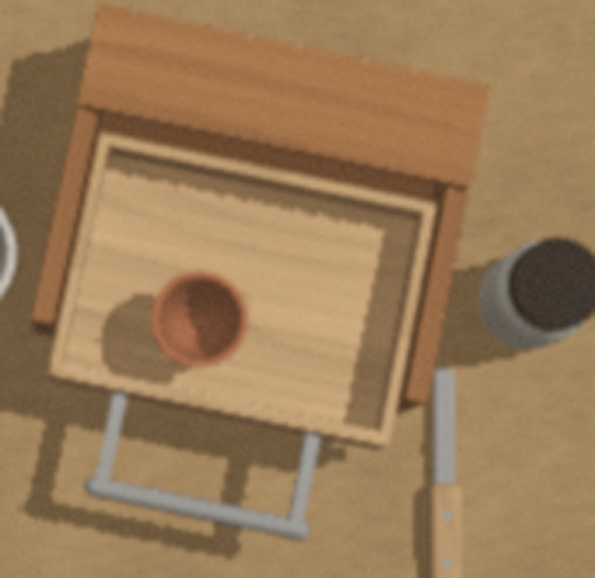

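The fit agrees with the sizes given:
- Rack origin is about (701,-60), yaw about -12.7°.
- The tray is 30 out, and the bar is at rack x ≈ -189.
- The gap's centre is at world (547,-26).

I'll turn, shut the fingers and move above the gap.

jog_arm:
  motion:
    - [0,0,9.8,0,0,0,0]
    - [0,0,9.8,0,0,0,0]
    - [0,0,9.8,0,0,0,0]
    - [0,0,9.8,0,0,0,0]
    - [0,0,0,12,-48,0,0]
    - [0,0,0,12,-48,0,0]
    - [0,0,0,12,-48,0,0]
    - [0,0,0,12,-48,0,0]
    - [0,0,0,12,-48,0,0]
    - [0,0,0,12,-48,0,0]

```text
t: 2.15
eef_pos: [413.4, -292.3, 292.4]
tcp_rot: [3.141, -0.001, -0.221]
ft_force: [0.0, -1.5, -0.3]
opening: 0.027
grip_force: 0.0
```

jog_arm:
  motion:
    - [0,0,0,12,-48,0,0]
    - [0,0,0,12,-48,0,0]
    - [0,0,0,12,-48,0,0]
    - [0,0,0,12,-48,0,0]
    - [0,0,0,12,-48,0,0]
    - [0,0,0,12,-48,0,0]
    - [0,0,0,0,0,0,0]
    - [0,0,0,0,0,0,0]
    - [0,0,0,0,0,0,0]

```text
t: 3.28
eef_pos: [545.7, -29.3, 292.3]
tcp_rot: [3.141, -0.0, -0.222]
ft_force: [-0.0, 0.4, 0.0]
opening: 0.007
grip_force: 0.0
```

```bash
cat >> h.py <<'E'
O=np.array([700.7,-60.1]);A=np.radians(-12.7);X=np.array([np.cos(A),np.sin(A)]);Y=np.array([-X[1],X[0]])
def rk(p): d=np.asarray(p)[:2]-O; return np.round([d@X,d@Y],1)
def st():
    s=env.state();f=s["ft_force"];print("t",s["t"],"rack xy",rk(s["eef_pos"]),"pos",np.round(s["eef_pos"],1),"rot",np.round(np.degrees(s["tcp_rot"]),1),"f rack",np.round([f[:2]@X,f[:2]@Y,f[2]],2),"open",s["opening"]);return s
E
python3 - <<'E'
from h import *
s=st()
r=env.read_camera("wrist");np.savez("w.npz",**r);cv2.imwrite("pics/w0.png",r["color"][:,:,::-1])
for t in["pull","front","pot_mid"]:
    for q in env.recognise("wrist",t)[:1]:
        c,ro=q["location"];p=pix2w(r,c,ro);print(t,round(q["score"],2),[c,ro],np.round(p,1),rk(p))
E
```

```text
t 3.275 rack xy [-158.    -4.1] pos [545.7 -29.3 292.3] rot [180.   -0.  -12.7] f rack [-0.09  0.37  0.  ] open 0.006850566669019153
pull 0.63 [286.4, 78.7] [650.5 -57.9  43.6] [-49.4  -8.9]
front 0.8 [289.3, 83.2] [646.3 -59.6  44.4] [-53.2 -11.5]
pot_mid 0.88 [246.3, 112.0] [630.7 -16.5  48.7] [-77.8  27.1]
```

View pics/w0.png

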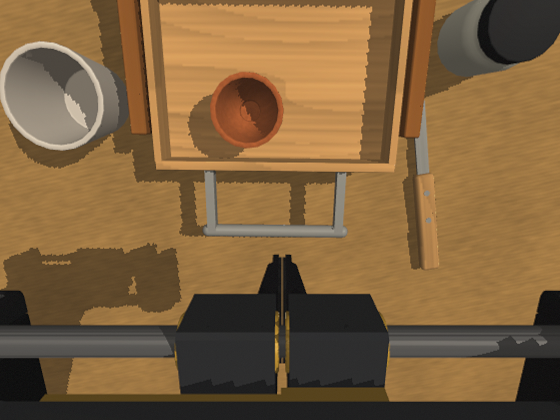

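The wrist view shows the pull square to the hand. The bar runs from (206,231) to (346,232), and the front board's top edge is at row ~168. I'll check those against the hand's position.

Run:
```python
from h import *
r=dict(np.load("w.npz"))
for n,c,ro,z in[("barL",206,231,60),("barR",346,232,60),("bar mid",275,231.5,60),("board L",155,168,72),("board R",397,171,72)]:
    a,b=pix2w(r,c,ro,100),pix2w(r,c,ro,500);p=a+(z-a[2])/(b[2]-a[2])*(b-a);print(n,np.round(p,1),rk(p), "depth",rk(pix2w(r,c,ro)),pix2w(r,c,ro)[2])
```

```text
barL [532.9  47.2  60. ] [-187.3   67.8] depth [-185.7   66.8] 64.470784528102
barR [502.5 -83.7  60. ] [-188.1  -66.6] depth [-186.8  -65.9] 63.74570336510226
bar mid [517.9 -17.3  60. ] [-187.7    1.6] depth [-186.7    1.6] 62.92710061025468
board L [602.4  71.   72. ] [-124.7  106.3] depth [-135.5  130. ] 5.175555842473841
board R [ 553.3 -135.6   72. ] [-127.2 -106.1] depth [-138.3 -127.4] 6.1168407918027015
```

The gap spans rack x of about -182 to -128, so I'm moving +2 in x and +4 in rack y, then going down.

jog_arm:
  motion:
    - [0,0,0,2,-4,24,0]
    - [0,0,0,0,0,30,0]
    - [0,0,0,0,0,30,0]
    - [0,0,0,0,0,30,0]
    - [0,0,0,0,0,30,0]
    - [0,0,0,0,0,20,0]
    - [0,0,0,0,0,8,0]
    - [0,0,0,0,0,0,0]
    - [0,0,0,0,0,0,0]

```text
t: 4.6
eef_pos: [549.2, -25.0, 121.0]
tcp_rot: [3.142, -0.001, -0.22]
ft_force: [0.4, 0.5, 0.2]
opening: 0.004
grip_force: 0.0
```

Run:
```python
from h import *
st()
```

```text
t 4.6 rack xy [-155.5    0.9] pos [549.2 -25.  121. ] rot [ 1.80e+02 -1.00e-01 -1.26e+01] f rack [0.27 0.54 0.2 ] open 0.0038214151819943296
```

jog_arm:
  motion:
    - [0,0,0,4,0,0,0]
    - [0,0,0,4,0,0,0]
    - [0,0,0,3,0,0,0]
    - [0,0,0,2,0,0,0]
    - [0,0,0,2,0,0,0]
    - [0,0,0,2,0,0,0]
    - [0,0,0,2,0,0,0]
    - [0,0,0,2,0,0,0]
    - [0,0,0,0,0,0,0]

```text
t: 5.72
eef_pos: [569.4, -29.6, 120.2]
tcp_rot: [3.141, 0.0, -0.22]
ft_force: [-2.7, 0.2, 1.5]
opening: 0.004
grip_force: 1.4
```

jog_arm:
  motion:
    - [0,0,0,2,0,0,0]
    - [0,0,0,3,0,0,0]
    - [0,0,0,3,0,0,0]
    - [0,0,0,3,0,0,0]
    - [0,0,0,3,0,0,0]
    - [0,0,0,3,0,0,0]
    - [0,0,0,2,0,0,0]
    - [0,0,0,0,0,0,0]

```text
t: 6.72
eef_pos: [588.1, -33.8, 120.1]
tcp_rot: [3.141, -0.0, -0.221]
ft_force: [-4.5, -2.7, 1.0]
opening: 0.002
grip_force: 1.8
```

Run:
```python
from h import *
st()
```

```text
t 6.725 rack xy [-115.7    0.9] pos [588.1 -33.8 120.1] rot [180.   -0.  -12.6] f rack [-3.77 -3.61  1.01] open 0.0024998032814966538
```

jog_arm:
  motion:
    - [0,0,0,2,0,0,0]
    - [0,0,0,2,0,0,0]
    - [0,0,0,2,0,0,0]
    - [0,0,0,2,0,0,0]
    - [0,0,0,2,0,0,0]
    - [0,0,0,0,0,0,0]

```text
t: 7.48
eef_pos: [597.6, -36.0, 120.1]
tcp_rot: [3.141, 0.0, -0.22]
ft_force: [-4.0, -1.7, 0.5]
opening: 0.005
grip_force: 2.0
```

jog_arm:
  motion:
    - [0,0,0,1,0,0,0]
    - [0,0,0,1,0,0,0]
    - [0,0,0,1,0,0,0]
    - [0,0,0,0,0,0,0]

```text
t: 7.98
eef_pos: [600.5, -36.6, 120.1]
tcp_rot: [3.141, 0.0, -0.22]
ft_force: [-5.0, -1.8, 0.5]
opening: 0.005
grip_force: 2.0
```

jog_arm:
  motion:
    - [0,0,0,1,0,0,0]
    - [0,0,0,1,0,0,0]
    - [0,0,0,0,0,0,0]
    - [0,0,0,0,0,0,0]

```text
t: 8.48
eef_pos: [602.4, -37.1, 120.1]
tcp_rot: [3.141, 0.0, -0.22]
ft_force: [-5.0, -2.1, 1.2]
opening: 0.003
grip_force: 2.1
```

jog_arm:
  motion:
    - [0,0,0,1,0,0,0]
    - [0,0,0,1,0,0,0]
    - [0,0,0,0,0,0,0]

```text
t: 8.85
eef_pos: [604.3, -37.5, 120.1]
tcp_rot: [3.141, 0.001, -0.22]
ft_force: [-5.8, -2.4, 0.5]
opening: 0.004
grip_force: 2.1
```

jog_arm:
  motion:
    - [0,0,0,1,0,0,0]
    - [0,0,0,1,0,0,0]
    - [0,0,0,0,0,0,0]

```text
t: 9.22
eef_pos: [606.3, -38.0, 120.1]
tcp_rot: [3.141, 0.0, -0.22]
ft_force: [-4.8, -3.6, 0.3]
opening: 0.003
grip_force: 2.1
```

jog_arm:
  motion:
    - [0,0,0,1,0,0,0]
    - [0,0,0,1,0,0,0]
    - [0,0,0,0,0,0,0]

```text
t: 9.6
eef_pos: [608.2, -38.4, 120.1]
tcp_rot: [3.141, 0.001, -0.22]
ft_force: [-5.3, -2.8, 0.7]
opening: 0.007
grip_force: 2.2
```

jog_arm:
  motion:
    - [0,0,0,1,0,0,0]
    - [0,0,0,1,0,0,0]
    - [0,0,0,0,0,0,0]

```text
t: 9.98
eef_pos: [610.1, -38.8, 120.1]
tcp_rot: [3.141, 0.001, -0.22]
ft_force: [-5.0, -1.8, 1.0]
opening: 0.007
grip_force: 2.2
```

jog_arm:
  motion:
    - [0,0,0,1,0,0,0]
    - [0,0,0,1,0,0,0]
    - [0,0,0,0,0,0,0]

```text
t: 10.35
eef_pos: [612.1, -39.3, 120.1]
tcp_rot: [3.141, 0.001, -0.22]
ft_force: [-4.5, -2.0, 1.9]
opening: 0.006
grip_force: 2.3
```

jog_arm:
  motion:
    - [0,0,0,1,0,0,0]
    - [0,0,0,1,0,0,0]
    - [0,0,0,0,0,0,0]

```text
t: 10.72
eef_pos: [614.0, -39.7, 120.1]
tcp_rot: [3.141, 0.001, -0.22]
ft_force: [-5.5, -2.5, 0.1]
opening: 0.01
grip_force: 2.3
```

jog_arm:
  motion:
    - [0,0,0,1,0,0,0]
    - [0,0,0,1,0,0,0]
    - [0,0,0,0,0,0,0]

```text
t: 11.1
eef_pos: [615.7, -40.1, 120.1]
tcp_rot: [3.141, 0.001, -0.22]
ft_force: [-6.2, -1.7, 1.6]
opening: 0.003
grip_force: 3.0
```

Run:
```python
from h import *
st()
```

```text
t 11.1 rack xy [-87.3   0.8] pos [615.7 -40.1 120.1] rot [ 1.80e+02  1.00e-01 -1.26e+01] f rack [-5.64 -3.01  1.59] open 0.003111570466079093
```

The rubber is starting, since the grip force rose and the advance fell short. I'll go in smaller steps.

jog_arm:
  motion:
    - [0,0,0,1,0,0,0]
    - [0,0,0,0,0,0,0]

```text
t: 11.35
eef_pos: [616.6, -40.3, 120.1]
tcp_rot: [3.141, 0.002, -0.22]
ft_force: [-7.7, -2.8, 1.9]
opening: 0.005
grip_force: 3.4
```

jog_arm:
  motion:
    - [0,0,0,1,0,0,0]
    - [0,0,0,0,0,0,0]

```text
t: 11.6
eef_pos: [617.5, -40.5, 120.1]
tcp_rot: [3.141, 0.002, -0.22]
ft_force: [-7.8, -2.0, 2.5]
opening: 0.004
grip_force: 3.7
```

jog_arm:
  motion:
    - [0,0,0,1,0,0,0]
    - [0,0,0,0,0,0,0]

```text
t: 11.85
eef_pos: [618.1, -40.7, 120.1]
tcp_rot: [3.141, 0.003, -0.22]
ft_force: [-9.4, -2.3, 4.8]
opening: 0.005
grip_force: 4.7
```

jog_arm:
  motion:
    - [0,0,0,1,0,0,0]
    - [0,0,0,0,0,0,0]

```text
t: 12.1
eef_pos: [618.8, -40.8, 120.1]
tcp_rot: [3.141, 0.004, -0.22]
ft_force: [-11.8, -1.8, 6.2]
opening: 0.004
grip_force: 5.7
```

Run:
```python
from h import *
st()
```

```text
t 12.1 rack xy [-84.1   0.8] pos [618.8 -40.8 120.1] rot [180.    0.2 -12.6] f rack [-11.14  -4.35   6.2 ] open 0.0037273215062179504
```

jog_arm:
  motion:
    - [0,0,0,0.6,0,0,0]
    - [0,0,0,0,0,0,0]

```text
t: 12.35
eef_pos: [619.2, -40.9, 120.1]
tcp_rot: [3.141, 0.004, -0.22]
ft_force: [-13.5, -1.6, 6.0]
opening: 0.004
grip_force: 6.3
```

Run:
```python
from h import *
st()
```

```text
t 12.35 rack xy [-83.8   0.8] pos [619.2 -40.9 120.1] rot [180.    0.2 -12.6] f rack [-12.85  -4.5    6.02] open 0.004043313062508398
```

12.9 N, within the window. Releasing gently into the middle of the gap.

jog_arm:
  motion:
    - [0,0,0,-2,0,0,0]
    - [0,0,0,-2,0,0,0]
    - [0,0,0,-2,0,0,0]
    - [0,0,0,-2,0,0,0]
    - [0,0,0,-3,0,0,0]
    - [0,0,0,-5,0,0,0]
    - [0,0,0,-5,0,0,0]
    - [0,0,0,-4,0,0,0]
    - [0,0,0,0,0,0,0]
    - [0,0,0,0,0,0,0]

```text
t: 13.6
eef_pos: [596.5, -35.6, 120.3]
tcp_rot: [3.142, -0.0, -0.22]
ft_force: [-0.0, 0.4, -0.1]
opening: 0.003
grip_force: 0.0
```

Run:
```python
from h import *
st()
r=env.read_camera("top");np.savez("t1.npz",**r)
a=cv2.resize(r["color"][110:275,250:420,::-1],None,fx=2.3,fy=2.3,interpolation=cv2.INTER_CUBIC)
r=env.read_camera("side")
b=cv2.resize(r["color"][140:280,180:400,::-1],None,fx=1.8,fy=1.8,interpolation=cv2.INTER_CUBIC)
h=max(a.shape[0],b.shape[0]);pad=lambda i:cv2.copyMakeBorder(i,0,h-i.shape[0],0,0,0)
cv2.imwrite("pics/c1.png",np.hstack([pad(a),pad(b)]))
```

```text
t 13.6 rack xy [-107.1    1. ] pos [596.5 -35.6 120.3] rot [180.   -0.  -12.6] f rack [-0.08  0.36 -0.08] open 0.0032339178891293455
```

View pics/c1.png

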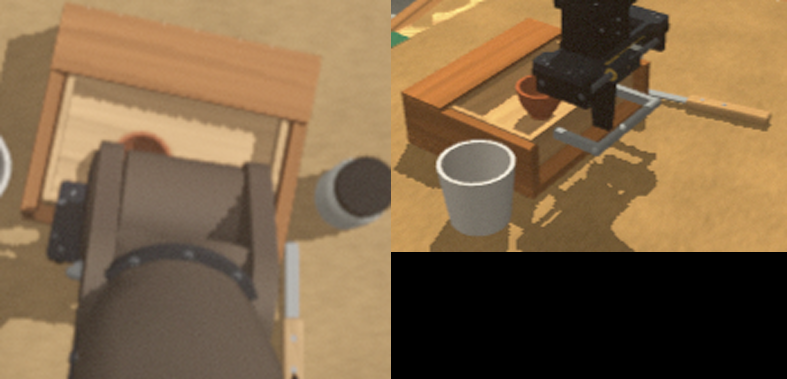

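The tray stays in with no force on the hand. The side crop at (540,95) shows the bowl upright, and the hand is in the gap, clear of bar and face. Next I approach the bar for the tug.

jog_arm:
  motion:
    - [0,0,0,-3,0,0,0]
    - [0,0,0,-3,0,0,0]
    - [0,0,0,-3,0,0,0]
    - [0,0,0,-2,0,0,0]
    - [0,0,0,-1,0,0,0]
    - [0,0,0,0,0,0,0]

```text
t: 14.45
eef_pos: [584.6, -32.9, 120.3]
tcp_rot: [3.142, -0.0, -0.22]
ft_force: [0.9, -0.2, -0.1]
opening: 0.004
grip_force: 0.0
```

jog_arm:
  motion:
    - [0,0,0,-1,0,0,0]
    - [0,0,0,-1,0,0,0]
    - [0,0,0,0,0,0,0]

```text
t: 14.82
eef_pos: [582.6, -32.5, 120.2]
tcp_rot: [3.142, 0.0, -0.22]
ft_force: [0.2, -0.8, 0.3]
opening: 0.003
grip_force: 0.0
```

jog_arm:
  motion:
    - [0,0,0,-1,0,0,0]
    - [0,0,0,-1,0,0,0]
    - [0,0,0,0,0,0,0]

```text
t: 15.2
eef_pos: [580.6, -32.0, 120.2]
tcp_rot: [3.142, 0.0, -0.22]
ft_force: [-0.2, -0.6, 0.3]
opening: 0.005
grip_force: 0.0
```

jog_arm:
  motion:
    - [0,0,0,-1,0,0,0]
    - [0,0,0,-1,0,0,0]
    - [0,0,0,0,0,0,0]

```text
t: 15.58
eef_pos: [579.0, -31.7, 120.3]
tcp_rot: [3.142, -0.001, -0.22]
ft_force: [1.4, -0.6, -0.4]
opening: 0.004
grip_force: 1.1
```

jog_arm:
  motion:
    - [0,0,0,-1,0,0,0]
    - [0,0,0,0,0,0,0]

```text
t: 15.82
eef_pos: [578.6, -31.6, 120.4]
tcp_rot: [-3.142, -0.002, -0.22]
ft_force: [5.6, -0.8, -2.6]
opening: 0.002
grip_force: 2.9
```

jog_arm:
  motion:
    - [0,0,0,-1,0,0,0]
    - [0,0,0,0,0,0,0]

```text
t: 16.08
eef_pos: [578.2, -31.5, 120.4]
tcp_rot: [-3.141, -0.004, -0.221]
ft_force: [8.9, -1.4, -5.0]
opening: 0.005
grip_force: 4.5
```

8.9 N is slightly high, so I'm easing back to about 6.5 N and holding steady.

jog_arm:
  motion:
    - [0,0,0,0.7,0,0,0]
    - [0,0,0,0,0,0,0]
    - [0,0,0,0,0,0,0]

```text
t: 16.45
eef_pos: [578.4, -31.6, 120.4]
tcp_rot: [-3.142, -0.003, -0.22]
ft_force: [7.5, -0.8, -3.7]
opening: 0.003
grip_force: 3.3
```

jog_arm:
  motion:
    - [0,0,0,0,0,0,0]
    - [0,0,0,0,0,0,0]
    - [0,0,0,0,0,0,0]
    - [0,0,0,0,0,0,0]
    - [0,0,0,0,0,0,0]
    - [0,0,0,0,0,0,0]

```text
t: 17.2
eef_pos: [578.5, -31.6, 120.4]
tcp_rot: [-3.142, -0.003, -0.22]
ft_force: [6.5, -1.9, -3.9]
opening: 0.004
grip_force: 3.3
```

Held at about 7 N without moving. Releasing to the middle of the gap, then lifting out.

jog_arm:
  motion:
    - [0,0,0,2,0,0,0]
    - [0,0,0,4,0,0,0]
    - [0,0,0,6,0,0,0]
    - [0,0,0,6,0,0,0]
    - [0,0,0,0,0,0,0]
    - [0,0,0,0,0,0,0]

```text
t: 17.95
eef_pos: [594.9, -35.3, 120.1]
tcp_rot: [3.142, 0.0, -0.22]
ft_force: [1.3, -0.8, 0.7]
opening: 0.008
grip_force: 0.0
```

jog_arm:
  motion:
    - [0,0,0,0,0,-15,0]
    - [0,0,0,0,0,-30,0]
    - [0,0,0,0,0,-40,0]
    - [0,0,0,0,0,-40,0]
    - [0,0,0,0,0,-40,0]
    - [0,0,0,-30,0,0,0]
    - [0,0,0,-30,0,0,0]
    - [0,0,0,0,0,0,0]
    - [0,0,0,0,0,0,0]

```text
t: 19.08
eef_pos: [537.0, -22.3, 286.1]
tcp_rot: [-3.142, -0.002, -0.22]
ft_force: [-0.5, 0.0, 0.2]
opening: 0.006
grip_force: 0.0
```

Run:
```python
from h import *
st()
r=env.read_camera("wrist");a=r["color"][:,:,::-1]
for n,c,ro,z in[]:pass
b=env.read_camera("side")["color"][140:280,180:400,::-1]
b=cv2.resize(b,(220,140));o=np.zeros((420,780,3),np.uint8);o[:,:560]=a;o[:140,560:]=b
cv2.imwrite("pics/c2.png",o);np.savez("w2.npz",**r)
```

```text
t 19.075 rack xy [-168.     0.9] pos [537.  -22.3 286.1] rot [-1.80e+02 -1.00e-01 -1.26e+01] f rack [-0.45 -0.06  0.22] open 0.005694156429081624
```

View pics/c2.png

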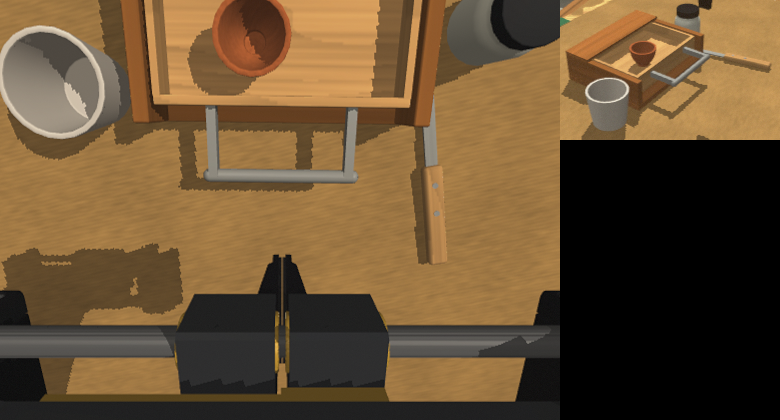

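The tray is latched, with its front edge (row ~103) inside the rail ends (row ~122). The bowl is upright at (252,33), cup, knife and jar are undisturbed, and the robot is clear, so I'm handing in.

```bash
python3 -c "
from cell import env
print(env.job_done())"
```

```text
the job is handed in; nothing more can be done
None
```

I pressed the tray in to about 13 N until it latched, then tugged the pull: it peaked near 9 N, just over the 8 N limit, and held steady at about 7 N for over half a second. The tray stayed latched, the bowl stayed upright, the cup, knife and jar look undisturbed, and the job is handed in (no verdict was shown).

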